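# Latch the slant-front pantry bin

## Task

The storage bin with the blue lid has been left unlatched. Swing its wire loop over so that the bar drops behind the keeper lip at the front of the lid, then press the latch lever fully down against the sloping front so that it pulls the lid tight and stays locked; let go.

Things in the scene. Friction and masses are not known exactly. Their poses are not given: they have to be found in the camera images.
- blue_bin: (mm) White slant-front bin with a blue lid, fixed; 147 deep (x), 100 wide (y), 115 high. Origin on its underside, below the lid's front edge; x to its back, y to its left, z up. Its front slopes 45 degrees from (x 0, z 105) to (x -72, z 33). The latch is in the middle of the slope, in the plane y = 0. The like bin with a green lid is already latched and needs nothing.
- keeper (a point): (mm) Seat of the hooked bar's centre, close behind the upright lip (9 high, 24 wide, 5 thick) of the lug at the middle of the blue lid's front edge. It rides on the lid: at x -9, z 119.5 in the bin's frame when the lid is shut, 6 higher while the lid stands open. Axes as the bin's.
- loop_bar (a point): (mm) Centre of the black bar (9 diameter, 44 long, along the bin's y) at the free end of the steel wire loop, 60 from the loop's pin. The pin is on the lever, 14 out from the lever's pivot. At first the loop lies folded along the lever, bar 20 beyond the lever's tip, towards the robot. It swings freely: pushed up and back past upright it falls over, bar behind the keeper lip.
- blue_bin_lever (a joint): (mm) Steel lever (23 wide, 5 thick, 54 long to its round black tip), pivot along y at x -41.5, z 87 in the bin's frame. Rad: it points 120 degrees + this angle, turning from the bin's +x by +z to -x; at 0.1 to 0.35 (start) up and forward, 1.05 level forward, 1.97 (stop, locked) down along the slope. Friction holds it (0.8 N at the tip); hooked it needs up to 5 N and locks past 1.83.
- blue_bin_lid (a joint): Blue lid, hinged at its back edge, rad: 0 shut tight on its gasket; 0.068 at the start, standing 6 mm open at the front on the springy gasket until the latch pulls it down.

How it is judged:
By the outcome, as a careful person would: the job done as asked, in the order asked, and still so for the second after the job is handed in, with the robot touching nothing.
It also fails if it takes over 38 s, if anything falls off the work surface, if the arm or the gripper's body presses on something with over 40 N, if the wrist force passes 120 N, or if a joint passes its speed limit or range.

## Robot

A 6-joint arm with a two-finger parallel gripper is mounted at the origin on a cart in front of the work surface, level with it; the furniture and walls round the work are solid. World frame = base frame: x ahead of the robot, y to its left, z up, the work surface at z = 0. Lengths are in m, angles in rad, forces in N, time in s.
With the tool pointing down it reaches from about 0.275 to 0.85 m from the base axis. Payload 19 kg.
Tool frame: the origin (TCP) lies midway between the tips of the shut fingers; the grasp point (between the pads) lies 19 mm behind it (ctrl.tcp_to_grasp is the distance from the TCP to the grasp point, in m); z points along the fingers, y is the direction in which the jaws open and shut (so a half turn about z gives the same grasp; the last joint's range is limited). The gripper opens to 85 mm and grips with 20 to 120 N. Pads are 22 mm wide; open, the fingers measure 114 mm over their backs; the gripper's body (76 mm by 85 mm) begins 54 mm behind the grasp point. The pads swing forward as they close: fully open they stand 13 mm farther back than shut.
Start: joints at [-1.412, 0.15, 1.437, -0, 1.554, -0.134], TCP at [0.166, -0.551, 0.231] pointing down, gripper open.
Joint ranges: [-2.8, 2.8], [-0.68, 2.1], [0.12, 2.68], [-1.39, 4.53], [0.16, 2.79], [-2.81, 2.81]. Speed limits (rad/s): [1.89, 1.89, 2.22, 3.01, 3.01, 3.01].

## Interface

Orientations are given as a unit quaternion [w, x, y, z].
In Python, from rig import ctrl gives the robot as it stands.
- The arm moves only by the tool servo_tool, never from a script. Its argument "deltas" is text: rows parted by semicolons, each of 7 numbers parted by spaces: the shift along the tool's x, y, z in m, then the turn, a rotation vector about the tool's x, y, z in degrees, then the closure, from -1 (fully open) to 1 (shut). A call has 1 to 12 rows; each row shifts and turns the commanded pose from where the row before left it, along the tool's axes as they then stand; what a row does not reach is not made up. A row lasts 1/10 s, in which the tool goes at most 50 mm and 8.59 degrees, less where a joint would pass 70% of its speed; a pose out of reach is approached as far as the arm can. A call with a gripper value outside its range is refused whole. The fingers move at their own pace and stop on an object; "grip_force" is the grip in N (left out, the last holds). Time passes only in rows, so rows that do not move let the fingers close. It gives the time, the measured TCP pose, the force and the opening at its end, in the units of the state.
- ctrl.get_state(): the state, without advancing time (a new reading comes with each control period).
- ctrl.camera(name): name is "scene" or "side" or "wrist"; returns the picture (400x640x3 uint8, red, green, blue); there is no depth.
- ctrl.get_calibration(name): a dict with "fx", "fy", "cx", "cy" (pixels), "pose" (4x4, takes a point from camera to world coordinates). Camera axes: x right, y down, z forward; pixel columns grow to the right and rows downward; lengths in m; the calibration is good to about 2 mm. A picture is of the moment at which its call begins: read the wrist's pose just before it. get_calibration takes no time and is no camera call; for the wrist camera it gives the pose at the moment of the call.
- ctrl.finish_job(): hands the job in, once; it reports no verdict.
Trained networks look in the newest picture that a camera, given by its name, has taken for a name from the list of things; names that differ only in an ending like _2 or _b are one class to them, and where a whole thing is asked for, a point or a joint stands for the part that bears it (a point fixed in the world has none). Each returns a list of dicts, best first, with "p" (0 to 1); they miss things now and then, are a little off and sometimes report something else, mostly with a low value. They report only what shows in the picture. A call takes as long as a camera call.
- ctrl.cut_out(target, camera): "region" (400x640 bool, what is visible of it) and "rect" ([left, top, right, bottom] in pixels, round what is visible of it).
The state is a dict: "t": time; "joints": joint angles; "joint_vel": joint speeds; "joint_efforts": joint torques, N m; "position": TCP position; "orientation": TCP orientation; "ft_force": force on the tool from outside, world axes, zero at the start; "moment": the same for the moment, N m; "finger_gap": finger opening in m.
Only numpy, scipy, OpenCV 4.12 (cv2) and the standard library are available. Lean on these libraries where they do the work, as an engineer would, in place of code of your own. Each camera call takes 0.05 s, during which the arm holds its last target. There are 200 camera calls.

## Working session

There is one attempt and no reset: what is moved stays moved. The work goes in short steps, Python scripts to look and compute and a tool call to move; the robot and the scene stay as the last step left them, time stands still between calls to the robot, and variables do not carry over. Pictures are saved under pics/ and viewed, about 8 in all and at most 12, crops included, and the job is handed in when it is done.

Besides the shell and the picture viewer there is one more tool, called after "Emit:" as name(argument=value, ...) on one line, values as JSON. servo_tool: Moves the arm, as the interface text tells. Its arguments: {"type":"object","properties":{"deltas":{"type":"string"},"grip_force":{"type":"number"}},"required":["deltas"]}

```bash
ls; mkdir -p pics; python3 - <<'E'
from rig import ctrl
import cv2,numpy as np
s=ctrl.get_state(); print(s['t'],s['position'],s['orientation'],s['finger_gap'])
ims=[]
for c in ['scene','side']:
    im=ctrl.camera(c); k=ctrl.get_calibration(c); print(c,k['fx'],k['cx'],k['cy'],np.round(k['pose'],3).tolist())
    cv2.imwrite(f'pics/{c}0.png',im[:,:,::-1])
    for t in ['blue_bin','loop_bar','blue_bin_lever','blue_bin_lid','keeper']:
        for d in ctrl.cut_out(t,c)[:2]: 
            print(t,round(d['p'],2),d['rect'])
E
```

```text
pics
0.0 [ 0.16591727 -0.55028692  0.2307027 ] [-5.85722488e-04  9.89301939e-01  1.45881218e-01 -2.40742590e-06] 0.08538626501472965
scene 513.1773322922586 328.6898606384097 203.07111682838396 [[-0.468, -0.495, 0.732, -0.076], [-0.883, 0.284, -0.373, 0.379], [-0.023, -0.821, -0.57, 0.595], [0.0, 0.0, 0.0, 1.0]]
blue_bin 0.64 [240.0, 185.3, 314.3, 305.8]
loop_bar 0.59 [265.7, 235.6, 303.5, 250.5]
loop_bar 0.58 [264.9, 231.7, 304.0, 249.5]
blue_bin_lever 0.7 [268.3, 234.3, 301.5, 249.3]
blue_bin_lid 0.84 [238.7, 188.7, 292.4, 224.5]
keeper 0.76 [240.6, 186.9, 291.4, 222.9]
keeper 0.16 [266.9, 234.4, 303.8, 251.8]
side 404.942072713566 321.6576683601461 198.57757590959096 [[0.995, 0.085, -0.044, 0.577], [0.096, -0.877, 0.47, -0.344], [0.001, -0.473, -0.881, 0.855], [0.0, 0.0, 0.0, 1.0]]
loop_bar 0.74 [283.4, 131.3, 309.3, 156.8]
loop_bar 0.2 [327.1, 131.0, 370.2, 176.5]
blue_bin_lever 0.94 [285.3, 132.8, 318.7, 161.5]
blue_bin_lid 0.73 [327.8, 133.8, 370.9, 178.4]
keeper 0.64 [327.9, 134.6, 370.2, 176.3]
```

```bash
python3 - <<'E'
import cv2,numpy as np
a=cv2.imread('pics/scene0.png')[150:330,200:360]; b=cv2.imread('pics/side0.png')[90:270,250:410]
cv2.imwrite('pics/c0.png',np.hstack([cv2.resize(a,None,fx=2.5,fy=2.5,interpolation=2)[:, :],cv2.resize(b,None,fx=2.5,fy=2.5,interpolation=2)]))
E
```

```text
(no output)
```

View pics/scene0.png

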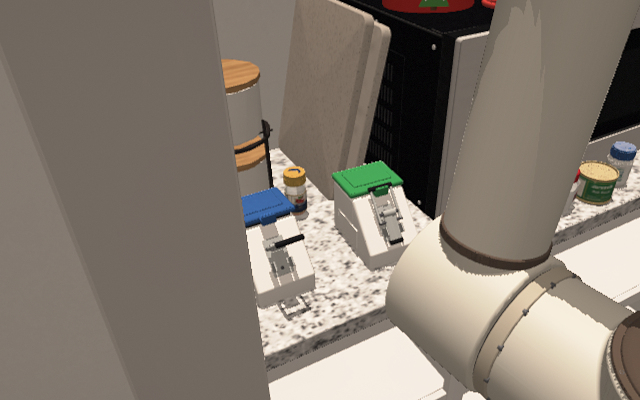

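View pics/c0.png

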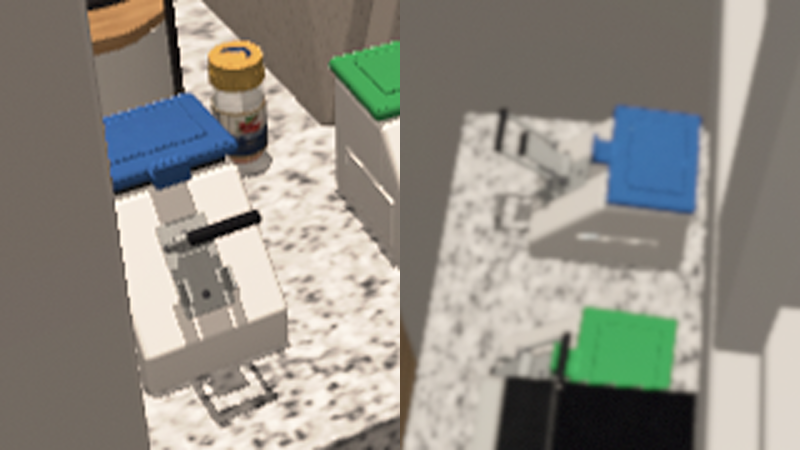

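```bash
cat > h.py <<'E'
from rig import ctrl
import numpy as np, cv2
from scipy.optimize import least_squares
def proj(P,k):
    T=np.linalg.inv(np.array(k['pose'])); p=np.asarray(P)@T[:3,:3].T+T[:3,3]
    return np.c_[k['fx']*p[:,0]/p[:,2]+k['cx'],k['fy']*p[:,1]/p[:,2]+k['cy']]
def world(P,b):  # b=x,y,yaw
    c,s=np.cos(b[2]),np.sin(b[2]); P=np.asarray(P,float)
    return P@np.array([[c,s,0],[-s,c,0],[0,0,1]])+[b[0],b[1],0]
def bar(a): th=np.radians(120)+a; return np.array([-.0415+.074*np.cos(th),0,.087+.074*np.sin(th)])
E
python3 - <<'E'
from h import *
ks,kd=ctrl.get_calibration('scene'),ctrl.get_calibration('side')
FL,FR,BL,BR=[0,.05,.121],[0,-.05,.121],[.075,.05,.115],[.075,-.05,.115]
def model(b):
    B=bar(b[3]); e=np.array([0,.022,0])
    return proj(world([FR,BR,B+e,B-e],b),ks),proj(world([FL,FR,BL,BR,B+e,B-e],b),kd)
os=np.array([[294.8,212],[280,188],[275.2,246],[304,236]])
od=np.array([[335.6,132.8],[333.2,172.8],[370,136],[367.2,174.8],[290,133.2],[290,150]])
f=lambda b:np.r_[(model(b)[0]-os).ravel(),(model(b)[1]-od).ravel()]
r=least_squares(f,[.6,.1,0,.3],loss='soft_l1'); print(r.x,np.round(f(r.x).reshape(-1,2),1).tolist())
B=bar(r.x[3]); print('bar',world([B],r.x),'keeper',world([[-.009,0,.1255]],r.x),'pivot',world([[-.0415,0,.087]],r.x))
E
```

```text
[ 0.55468929  0.16937159 -0.02113727  0.32126107] [[0.2, -6.5], [-2.2, -1.5], [-0.1, -0.5], [-0.5, 0.2], [0.4, -0.3], [-1.9, -2.9], [-1.0, 1.3], [-1.1, 0.0], [1.2, 1.1], [-1.9, 0.7]]
bar [[0.45786795 0.17141843 0.13612387]] keeper [[0.5456913  0.16956181 0.1255    ]] pivot [[0.51319856 0.17024872 0.087     ]]
```

View pics/side0.png

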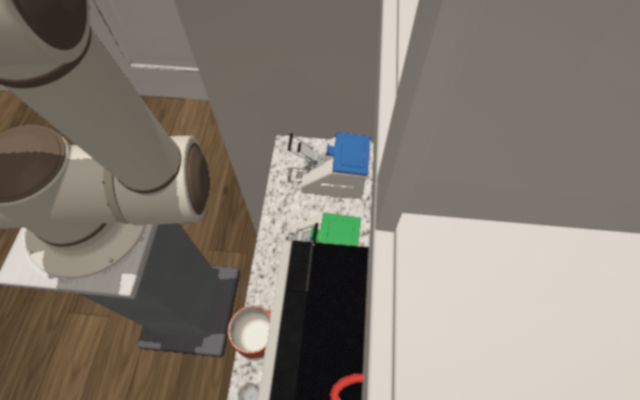

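Emit:
servo_tool(deltas="0 0 0 0 0 6 1; 0 0 0 0 0 6 1; 0 0 0 0 0 6 1; 0 0 0 0 0 0 1")

```text
t: 1.0
position: [0.166, -0.5505, 0.2313]
orientation: [-0.0, 1.0, -0.012, 0.0]
ft_force: [-0.1, -0.3, -0.0]
finger_gap: 0.0284
```

```bash
python3 - <<'E'
from h import *
k=ctrl.get_calibration('side');T=np.array(k['pose'])
def at(u,v,z):
    d=T[:3,:3]@[(u-k['cx'])/k['fx'],(v-k['cy'])/k['fy'],1]; return np.round((T[:3,3]+d*(z-T[2,3])/d[2])[:2],3)
for n,u,v,zs in [('ctrL',275,135,[0]),('ctrR',370,138,[0]),('ctrfront',245,270,[0]),('fridge low',255,220,[0,-.3,-.6]),('fridge',220,120,[0,.2,.3]),('mw',290,240,[.1,.2,.3,.4]),('mw2',305,242,[.1,.2,.3,.4]),('mwR',368,247,[.2,.3])]:
    print(n,[(z,at(u,v,z).tolist()) for z in zs])
E
```

```text
ctrL [(0, [0.394, 0.289])]
ctrR [(0, [0.642, 0.303])]
ctrfront [(0, [0.384, -0.08])]
fridge low [(0, [0.384, 0.041]), (-0.3, [0.317, 0.176]), (-0.6, [0.25, 0.312])]
fridge [(0, [0.24, 0.324]), (0.2, [0.319, 0.168]), (0.3, [0.358, 0.09])]
mw [(0.1, [0.484, -0.041]), (0.2, [0.497, -0.081]), (0.3, [0.509, -0.121]), (0.4, [0.521, -0.161])]
mw2 [(0.1, [0.515, -0.042]), (0.2, [0.523, -0.082]), (0.3, [0.531, -0.122]), (0.4, [0.539, -0.162])]
mwR [(0.2, [0.632, -0.081]), (0.3, [0.624, -0.121])]
```

Emit:
servo_tool(deltas=".0128 -.0378 0 0 0 0 1; .0128 -.0378 0 0 0 0 1; .0128 -.0378 0 0 0 0 1; .0128 -.0378 0 0 0 0 1; .0128 -.0378 0 0 0 0 1; .0128 -.0378 0 0 0 0 1; .0128 -.0378 0 0 0 0 1; .0128 -.0378 0 0 0 0 1; .0128 -.0378 0 0 0 0 1; .0128 -.0378 0 0 0 0 1; .0128 -.0378 0 0 0 0 1; .0128 -.0378 0 0 0 0 1")

```text
t: 2.2
position: [0.3293, -0.0987, 0.2316]
orientation: [0.0, 1.0, -0.009, 0.0]
ft_force: [0.6, -0.9, -0.3]
finger_gap: -0.0003
```

Emit:
servo_tool(deltas=".0081 -.0339 0 0 0 0 1; .0081 -.0339 0 0 0 0 1; .0081 -.0339 0 0 0 0 1; .0081 -.0339 0 0 0 0 1; .0081 -.0339 0 0 0 0 1; .0081 -.0339 0 0 0 0 1; .0081 -.0339 0 0 0 0 1; .0081 -.0339 0 0 0 0 1; 0 0 0 0 0 0 1; 0 0 0 0 0 0 1")

```text
t: 3.2
position: [0.3996, 0.1698, 0.2311]
orientation: [0.0, 1.0, -0.009, -0.0]
ft_force: [-0.3, -0.4, 0.7]
finger_gap: 0.0001
```

```bash
python3 - <<'E'
from h import *
b=[.5547,.1694,-.0211]
out=[]
for c in ['wrist','side']:
    im=ctrl.camera(c)[:,:,::-1].copy(); k=ctrl.get_calibration(c)
    B=bar(.321); e=np.array([0,.022,0])
    P=world([B+e,B-e,[-.009,.012,.1255],[-.009,-.012,.1255],[0,.05,.121],[0,-.05,.121]],b)
    q=proj(P,k); print(c,np.round(q).tolist())
    for t in ['loop_bar','keeper']: print(t,[(round(d['p'],2),d['rect']) for d in ctrl.cut_out(t,c)[:2]])
    for u,v in q: cv2.circle(im,(int(u),int(v)),2,(0,0,255),-1)
    out.append(im)
cv2.imwrite('pics/w1.png',np.hstack([out[0],cv2.resize(out[1][100:200,250:400],(600,400))])[:,:,:]if 0 else cv2.resize(np.hstack([out[0],cv2.resize(out[1][100:200,260:390],(520,400))]),(800,276)))
E
```

```text
wrist [[282.0, 121.0], [346.0, 122.0], [295.0, -22.0], [333.0, -22.0], [235.0, -37.0], [393.0, -37.0]]
loop_bar [(0.81, [285.4, 53.3, 351.0, 124.4])]
keeper []
side [[291.0, 134.0], [288.0, 151.0], [330.0, 145.0], [329.0, 154.0], [336.0, 132.0], [331.0, 170.0]]
loop_bar [(0.49, [284.5, 132.3, 307.2, 162.1])]
keeper [(0.89, [325.6, 134.2, 371.1, 174.9])]
```

View pics/w1.png

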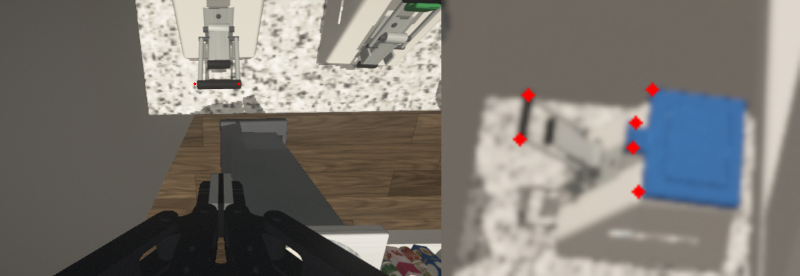

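Emit:
servo_tool(deltas=".014 0 .034 0 0 0 1; .014 0 .034 0 0 0 1; 0 0 .033 0 0 0 1; .006 0 0 0 0 0 1; .008 0 0 0 0 0 1; .006 0 -.004 0 0 0 1; .006 0 -.006 0 0 0 1; .006 0 -.004 0 0 0 1")

```text
t: 4.3
position: [0.4611, 0.1683, 0.1464]
orientation: [-0.0, 1.0, -0.011, 0.001]
ft_force: [0.3, -1.1, 0.1]
finger_gap: -0.0
```

```bash
python3 - <<'E'
from h import *
im=ctrl.camera('wrist')[:,:,::-1]; s=ctrl.camera('side')[:,:,::-1]
cv2.imwrite('pics/w2.png',cv2.resize(np.hstack([im,cv2.resize(s[100:200,260:390],(520,400))]),(800,276)))
print(ctrl.get_state()['position'],[(round(d['p'],2),d['rect']) for d in ctrl.cut_out('loop_bar','wrist')[:2]])
E
```

```text
[0.46109407 0.16823979 0.14579078] [(0.86, [268.2, 157.4, 366.3, 251.3])]
```

View pics/w2.png

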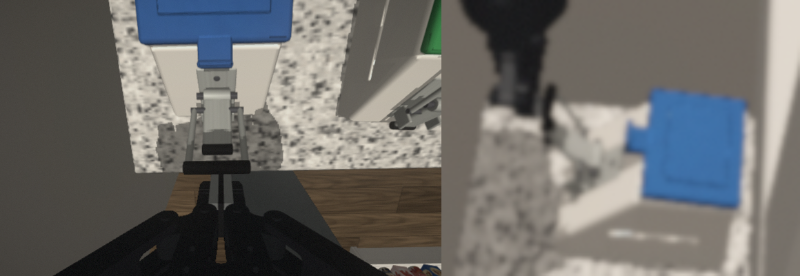

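Emit:
servo_tool(deltas=".006 0 0 0 0 0 1; .006 0 0 0 0 0 1; .006 0 0 0 0 0 1; .006 0 0 0 0 0 1; .006 0 0 0 0 0 1; .006 0 0 0 0 0 1; .005 0 0 0 0 0 1; 0 0 0 0 0 0 1; 0 0 0 0 0 0 1; 0 0 0 0 0 0 1")

```text
t: 5.45
position: [0.5006, 0.1673, 0.1443]
orientation: [-0.0, 1.0, -0.011, -0.0]
ft_force: [-0.7, -0.4, 0.5]
finger_gap: -0.0001
```

```bash
python3 - <<'E'
from h import *
im=ctrl.camera('wrist')[:,:,::-1]; s=ctrl.camera('side')[:,:,::-1]
cv2.imwrite('pics/w3.png',cv2.resize(np.hstack([im,cv2.resize(s[100:200,260:390],(520,400))]),(800,276)))
print(ctrl.get_state()['position'],[(round(d['p'],2),d['rect']) for d in ctrl.cut_out('loop_bar','wrist')[:2]])
E
```

```text
[0.5005768  0.1673542  0.14438226] [(0.81, [265.7, 135.2, 359.2, 226.3])]
```

View pics/w3.png

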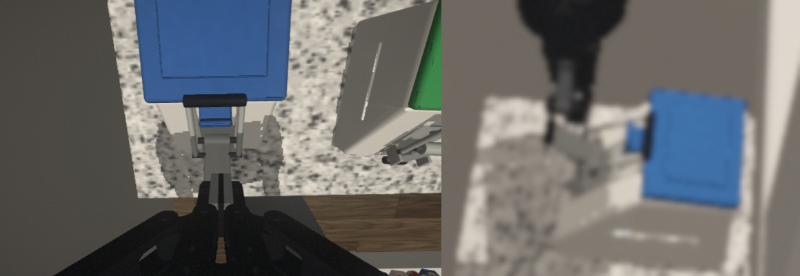

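Emit:
servo_tool(deltas="0 0 -.02 0 0 0 1; -.015 -.001 0 0 0 0 1; -.015 -.001 0 0 0 0 1; 0 0 .015 0 0 0 1; 0 0 .015 0 0 0 1; -.001 0 .007 0 0 0 1; -.001 0 .007 0 0 0 1; -.002 0 .007 0 0 0 1; -.002 0 .007 0 0 0 1; -.002 0 .007 0 0 0 1; 0 0 .007 0 0 0 1; 0 0 0 0 0 0 1")

```text
t: 6.8
position: [0.4625, 0.1701, 0.0915]
orientation: [0.0, 1.0, -0.011, -0.0]
ft_force: [-0.6, 0.6, 0.1]
finger_gap: -0.0002
```

```bash
python3 - <<'E'
from h import *
im=ctrl.camera('wrist')[:,:,::-1]; s=ctrl.camera('side')[:,:,::-1]
cv2.imwrite('pics/w4.png',cv2.resize(np.hstack([im,cv2.resize(s[100:200,260:390],(520,400))]),(800,276)))
E
```

```text
(no output)
```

View pics/w4.png

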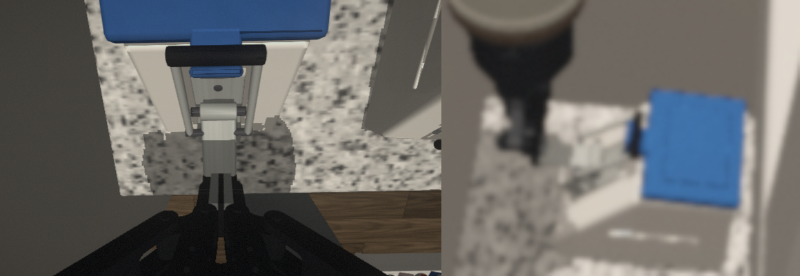

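Emit:
servo_tool(deltas=".001 0 .0046 0 3.75 0 1; .001 0 .0046 0 3.75 0 1; .0006 0 .0048 0 3.75 0 1; .0006 0 .0048 0 3.75 0 1; .0006 0 .0042 0 3.75 0 1; .0006 0 .0042 0 3.75 0 1; .0006 0 .0042 0 3.75 0 1; .0006 0 .0042 0 3.75 0 1; .0004 0 .0027 0 2.5 0 1; .0004 0 .0027 0 2.5 0 1; 0 0 0 0 0 0 1")

```text
t: 8.0
position: [0.4788, 0.1698, 0.0544]
orientation: [0.003, 0.954, -0.01, 0.301]
ft_force: [-0.1, -1.0, 0.3]
finger_gap: -0.0001
```

Emit:
servo_tool(deltas=".0004 0 .0027 0 2.5 0 1; .0004 0 .0027 0 2.5 0 1; 0 0 .002 0 0 0 1; 0 0 0 0 0 0 1")

```text
t: 8.4
position: [0.4853, 0.1699, 0.0514]
orientation: [0.004, 0.939, -0.01, 0.343]
ft_force: [-46.7, -0.9, 44.9]
finger_gap: -0.0001
```

```bash
python3 - <<'E'
from h import *
im=ctrl.camera('wrist')[:,:,::-1]; s=ctrl.camera('side')[:,:,::-1]
print(ctrl.get_state()['ft_force'])
cv2.imwrite('pics/w5.png',cv2.resize(np.hstack([im,cv2.resize(s[100:200,260:390],(520,400))]),(800,276)))
E
```

```text
[-45.09379947  -1.42652541  43.57262415]
```

View pics/w5.png

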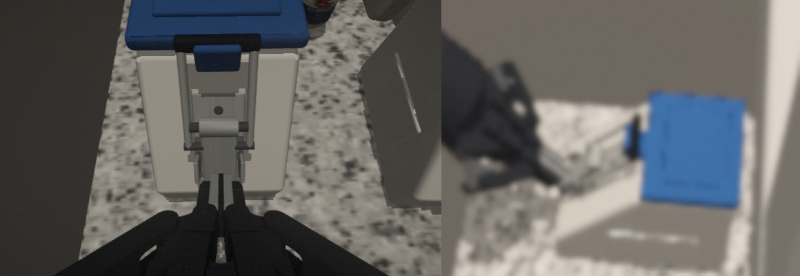

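Emit:
servo_tool(deltas="0 0 -.003 0 0 0 1; 0 0 -.01 0 0 0 1; 0 0 -.03 0 0 0 1; 0 0 -.03 0 0 0 1; 0 0 -.03 0 0 0 1; 0 0 -.02 0 -5 0 1; 0 0 0 0 0 0 1; 0 0 0 0 0 0 1; 0 0 0 0 0 0 1")

```text
t: 9.4
position: [0.4054, 0.1712, 0.143]
orientation: [0.003, 0.954, -0.01, 0.3]
ft_force: [0.3, -0.2, -0.6]
finger_gap: 0.0002
```

```bash
python3 - <<'E'
from h import *
im=ctrl.camera('wrist')[:,:,::-1]; s=ctrl.camera('side')[:,:,::-1]; c=ctrl.camera('scene')[:,:,::-1]
print(ctrl.get_state()['ft_force'])
r=lambda a:cv2.resize(a,(400,300),interpolation=2)
cv2.imwrite('pics/w6.png',np.vstack([np.hstack([r(c[170:320,200:400]),r(s[100:200,260:393])]),cv2.resize(im[60:285],(800,281))]))
E
```

```text
[ 0.90200699  0.10111608 -0.33620176]
```

View pics/w6.png

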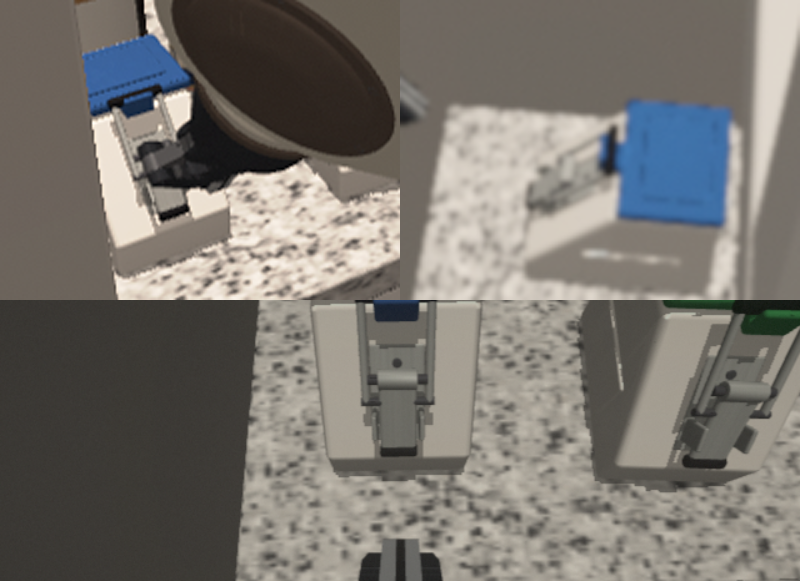

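```bash
python3 - <<'E'
from h import *
k=ctrl.get_calibration('wrist')
for a in (1.75,1.83,1.97):
    th=np.radians(120)+a; P=[-.0415+.054*np.cos(th),0,.087+.054*np.sin(th)]
    u,v=proj(world([P],[.5547,.1694,-.0211]),k)[0]; print(a,round(u*1.25),round((v-60)*1.25+300))
E
```

```text
1.75 397 463
1.83 397 460
1.97 397 454
```

```bash
python3 -c "
from rig import ctrl
print(ctrl.finish_job())"
```

```text
the job is handed in; nothing more can be done
None
```

The blue bin is latched, and I handed the job in at about 9.6 s of the 38 s allowed. With shut fingers I swung the wire loop up and over so its bar dropped behind the keeper lip. I then pressed the lever down in an arc to its stop, backed off and handed it in.

**Final checks:**
- **Picture:** the last pictures show the bar behind the lip and the lever flat along the slope, matching the green bin. The robot is clear of the bin.
- **Lever angle:** in the last wrist view the lever's tip is at about row 452. I predicted row 454 for fully locked (1.97 rad) and row 460 at the locking limit (1.83 rad).
- **Force:** pressing on the stop reached about 65 N at the wrist, through the fingertips and below the 120 N limit. After release the reading was about 1 N or less.

No check failed. Just before the stop the force read near zero, although the hooked lever should need up to 5 N. I pressed on until it met the stop. I did not measure the lid's angle separately.

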